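Snap the cover plate onto the vibrating table

TASK

Pick up the blue cover plate by its rib, keep it level and set it, rib up, over the four studs of the vibrating table. Then press it down slowly, evenly and gently, corner by corner beside the studs, until it has clicked onto all four, without ever forcing it (40 N would crack it), and leave the bowl, jar and tooth model where they are.

Things in the scene. Friction and masses are not known exactly. Their poses are not given: they have to be found in the camera images.
- cover_grip (a point): Blue plastic cover plate 170 x 120 x 4 mm, 0.16-0.26 kg, with a white grip rib in its middle, 60 long (x), 16 wide (y), 24 mm tall above the plate. This point: rib centre, 16 mm above the plate's underside. x: plate's long side, y: short side, z up. Four 14 mm square holes at x +-62, y +-38 mm. Starts flat on the bench, rib up. Half a turn makes no difference to the fit.
- cover_dot (a point): One of four flat yellow dots on the cover's top face, 16 mm across, at x +-38, y +-38 mm from the rib centre, each 24 mm inward of a hole: the places to press. This is the one at x +38, y +38. Axes as the cover's.
- unit: Vibrating-table unit, fixed: white housing 196 x 140 x 71 mm, aluminium deck 180 x 126 x 8 mm above it. Origin: bench level under the middle of both; x long side, y short side, z up. The deck and its studs are set anywhere from 10 mm below to 10 mm above nominal (deck top 92 mm over the bench); this is not reported and does not change in use. Four studs at x +-62, y +-38 mm.
- studs (a point): Middle of the four white snap studs at the NOMINAL deck top, 92 mm up; axes as the unit's. Stud: 12 mm thick, its top 9 mm tapers to 4 mm, tip 43 mm above the deck. Barbs on its two x sides spread 19 mm, catch 11.4 mm above the deck, ramp above. A rigid shoulder 6.8 mm above the deck stops the plate just after it has clicked. Clipped, the plate's top is at the catch, tips 32 mm above it.
- collars (a point): Middle of the tops of four orange sprung collars, 30 mm square, one round each stud, 119.5 mm above the bench whatever the deck's setting. A loose cover rests on them, clear of the barbs. Each pushes up 0.75 N, plus 0.08 N per mm pressed. From there the cover must go down 10 to 31 mm, by the deck's setting. Axes as the unit's.
- barb_a (a joint): Outer sprung barb of the stud at x +62, y +38 mm in the unit's frame. Value: how far it is pushed in, m. 0 = sprung out (plate above it or clipped under it); about 0.0025 while the plate is passing; stays in if the plate is stuck half-way. A stud takes about 4 to 8 N to click (plus its collar), then the push drops, then climbs steeply on the shoulder.
- barb_b (a joint): Outer sprung barb of the stud at x +62, y -38 mm in the unit's frame. Value: how far it is pushed in, m. 0 = sprung out (plate above it or clipped under it); about 0.0025 while the plate is passing; stays in if the plate is stuck half-way. The other barb of the stud, on its inner side, moves alike.
- barb_c (a joint): Outer sprung barb of the stud at x -62, y -38 mm in the unit's frame. Value: how far it is pushed in, m. 0 = sprung out (plate above it or clipped under it); about 0.0025 while the plate is passing; stays in if the plate is stuck half-way. The cover is rigid: with two corners clipped the other two go down together and take about double the push.
- barb_d (a joint): Outer sprung barb of the stud at x -62, y +38 mm in the unit's frame. Value: how far it is pushed in, m. 0 = sprung out (plate above it or clipped under it); about 0.0025 while the plate is passing; stays in if the plate is stuck half-way. Clipped corners have about half a mm of play.
- bowl: Green mixing bowl, 110 mm across, 70 mm high; origin under its centre. Leave alone.
- bottle: White jar with a blue cap, 56 mm across, 110 mm high; origin under its centre. Leave alone.
- model: Plaster tooth-arch model on a round base 76 mm across, 26 mm high; origin under its centre. Leave alone.
Not all that is in view belongs to the job. What is meant by the part that bears cover_grip is not pink, and is the larger of those in its own colour.

How it is judged:
By the outcome, as a careful person would: the job done as asked, in the order asked, and still so for the second after the job is handed in, with the robot touching nothing.
It also fails if it takes over 70 s, if anything falls off the work surface, if the arm or the gripper's body presses on something with over 40 N, if the wrist force passes 120 N, or if a joint passes its speed limit or range.

ROBOT

A 6-joint arm with a two-finger parallel gripper is mounted at the origin on the work surface. World frame = base frame: x ahead of the robot, y to its left, z up, the work surface at z = 0. Lengths are in m, angles in rad, forces in N, time in s.
With the tool pointing down it reaches from about 0.2 to 0.875 m from the base axis. Payload 3.4 kg.
Tool frame: the origin (TCP) lies between the finger pads; the fingertips stand 25 mm ahead of it and the grasp point (between the pads) lies 6 mm ahead of it (r.nose_length is the z of the fingertips in the tool frame, in m); z points along the fingers, x is the direction in which the jaws open and shut, and the axes are right-handed (so a half turn about z gives the same grasp; the last joint's range is limited). The gripper opens to 94 mm and grips with 3 to 60 N. Pads are 16 mm wide; open, the fingers measure 119 mm over their backs; the gripper's body (75 mm by 177 mm) begins 78 mm behind the grasp point.
Start: joints at [1.13, 0.276, 1.505, -0, 1.361, -0.121], TCP at [0.181, 0.546, 0.23] pointing down, gripper open.
Joint ranges: [-2.89, 2.89], [-0.75, 2.08], [0.22, 2.7], [-1.18, 4.32], [0.11, 2.71], [-2.7, 2.7]. Speed limits (rad/s): [2.57, 2.57, 3.14, 3.14, 3.14, 3.14].

INTERFACE

Orientations are given as a unit quaternion [w, x, y, z].
In Python, from plant import r, gripper_to, inverse_kinematics, vision, models, telemetry gives the robot as it stands. Calls block until the motion is done:
- r.move_to(position, orientation): joint-space move of the TCP to a pose.
- r.move_l(position, rot=None, vel=0.15, guard=None): straight line of the TCP; rot=None keeps the orientation; vel is the mean speed in m/s. With guard (N) it stops when the force on the tool has changed by that much, and returns True; else False.
- r.movej(angles): joint-space move.
- gripper_to(opening, f_grip=None): finger opening in m; f_grip is the grip in N (None keeps the last); returns when the fingers have stopped.
- r.hold(seconds).
- inverse_kinematics(position, orientation): joint angles nearest the present ones, or None.
- vision.snapshot(name): name is "side" or "top" or "wrist"; returns the picture (384x512x3 uint8, red, green, blue); there is no depth.
- vision.get_calibration(name): a dict with "fx", "fy", "cx", "cy" (pixels), "position" and "orientation" of the camera in the world. Camera axes: x right, y down, z forward; pixel columns grow to the right and rows downward; lengths in m; the calibration is good to about 2 mm. A picture is of the moment at which its call begins: read the wrist's pose just before it. get_calibration takes no time and is no camera call; for the wrist camera it gives the pose at the moment of the call.
A pose or a line that the arm cannot do raises r.PlanningError and nothing moves.
- r.sign_off(): hands the job in, once; it reports no verdict.
Trained networks look in the newest picture that a camera, given by its name, has taken for a name from the list of things; names that differ only in an ending like _2 or _b are one class to them, and where a whole thing is asked for, a point or a joint stands for the part that bears it (a point fixed in the world has none). Each returns a list of dicts, best first, with "score" (0 to 1); they miss things now and then, are a little off and sometimes report something else, mostly with a low value. They report only what shows in the picture. A call takes as long as a camera call. They do not tell look-alikes from the thing itself.
- models.boxes_of(thing, camera): "at" ([x, y, z] in m, in world coordinates, good to about 4 mm: the middle of the surface that is visible of it).
- models.regions_of(thing, camera): "pixels" (384x512 bool, what is visible of it).
- models.mark_of(thing, camera): "at" ([x, y, z] in m, in world coordinates, good to about 4 mm: a listed point, or the origin of a listed thing).
Readings, each from a call of its own:
- telemetry.current_t(): time.
- telemetry.current_joints(): joint angles.
- telemetry.current_dq(): joint speeds.
- telemetry.current_joint_efforts(): joint torques, N m.
- telemetry.current_ee_pos(): TCP position.
- telemetry.current_tool_rot(): TCP orientation.
- telemetry.current_wrist_force(): force on the tool from outside, world axes, zero at the start.
- telemetry.current_torque(): the same for the moment, N m.
- telemetry.current_opening(): finger opening in m.
Only numpy, scipy, OpenCV 4.12 (cv2) and the standard library are available. Lean on these libraries where they do the work, as an engineer would, in place of code of your own. Each camera call takes 0.05 s, during which the arm holds its last target.

## Working session

There is one attempt and no reset: what is moved stays moved. The work goes in short steps, each a Python script; the robot and the scene stay as the last script left them, time stands still between calls to the robot, and variables do not carry over. Pictures are saved under pics/ and viewed, and the job is handed in when it is done.

```bash
ls; mkdir -p pics; python3 - <<'E'
from plant import r, vision, models, telemetry
import cv2,numpy as np
for n in ["top","side","wrist"]:
    im=vision.snapshot(n); cv2.imwrite(f"pics/{n}0.png",im[:,:,::-1])
    print(n,vision.get_calibration(n))
    if n!="wrist":
        for t in ["cover_grip","cover_dot","unit","studs","collars","bowl","bottle","model"]:
            print(n,t,[(np.round(d["at"],4).tolist(),round(d["score"],2)) for d in models.mark_of(t,n)])
print(telemetry.current_t(), r.nose_length, telemetry.current_wrist_force())
E
```

```text
pics
top {'fx': 363.7555414848974, 'fy': 363.7555414848974, 'cx': 254.9314082841873, 'cy': 190.88023487347706, 'position': array([0.37517261, 0.01079138, 1.23276867]), 'orientation': array([-0.04188551,  0.70701233, -0.70324402,  0.0618629 ])}
top cover_grip [([0.3214, 0.1909, 0.0138], 0.85), ([0.7337, 0.281, 0.0091], 0.78), ([0.5584, 0.1487, 0.0135], 0.76)]
top cover_dot [([0.3362, 0.2499, 0.0019], 0.92), ([0.772, 0.2802, 0.0017], 0.74), ([0.6094, 0.1697, 0.0063], 0.68)]
top unit [([0.5019, -0.184, 0.0017], 0.93)]
top studs [([0.5019, -0.1835, 0.0904], 0.78)]
top collars [([0.4973, -0.1814, 0.1161], 0.72), ([0.5957, 0.4262, 0.0004], 0.21)]
top bowl [([0.5985, 0.4262, 0.0011], 0.91)]
top bottle [([0.5883, -0.4484, 0.0], 0.85)]
top model [([0.7931, 0.0004, -0.0031], 0.59)]
side {'fx': 492.1928266343903, 'fy': 492.1928266343903, 'cx': 262.5534937739254, 'cy': 196.65809291838227, 'position': array([ 0.19002175, -0.99191259,  1.26033682]), 'orientation': array([-0.3565668 ,  0.91742201, -0.16160023,  0.07129046])}
side cover_grip [([0.3256, 0.1926, 0.0155], 0.92), ([0.5577, 0.1496, 0.0149], 0.9), ([0.7324, 0.2793, 0.0122], 0.81)]
side cover_dot [([0.6092, 0.1676, 0.0032], 0.95), ([0.3348, 0.2449, 0.0049], 0.89), ([0.7692, 0.2819, 0.004], 0.57)]
side unit [([0.4992, -0.181, -0.0032], 0.69)]
side studs [([0.5024, -0.1807, 0.0913], 0.57), ([0.4988, -0.1805, -0.0043], 0.16)]
side collars [([0.5, -0.1821, 0.1215], 0.87)]
side bowl [([0.5954, 0.4245, 0.0023], 0.96), ([0.5906, -0.4489, -0.002], 0.58)]
side bottle [([0.5019, -0.182, 0.1213], 0.74), ([0.5907, -0.4451, -0.0027], 0.6)]
side model []
wrist {'fx': 276.3428251884456, 'fy': 276.3428251884456, 'cx': 254.52562467160627, 'cy': 193.6172586411843, 'position': array([0.10154005, 0.57147222, 0.3859624 ]), 'orientation': array([0.11674198, 0.80208099, 0.57956499, 0.08450926])}
0.95 0.025 [0.16391625 0.48345225 0.16094911]
```

```bash
python3 - <<'E'
import cv2,numpy as np
a=cv2.imread("pics/top0.png");b=cv2.imread("pics/side0.png")
cv2.imwrite("pics/tops.png",cv2.resize(a,(800,600)));cv2.imwrite("pics/sides.png",cv2.resize(b,(800,600)))
E
```

```text
(no output)
```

View pics/tops.png

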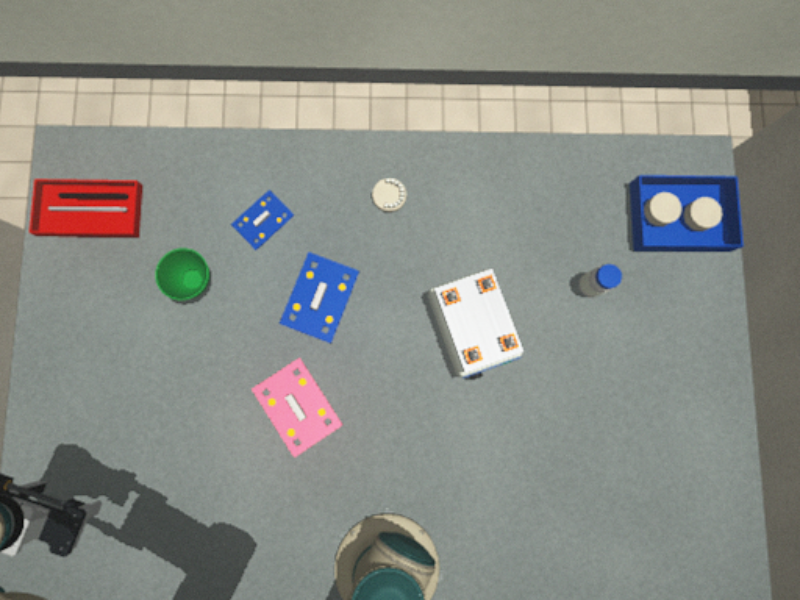

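View pics/sides.png

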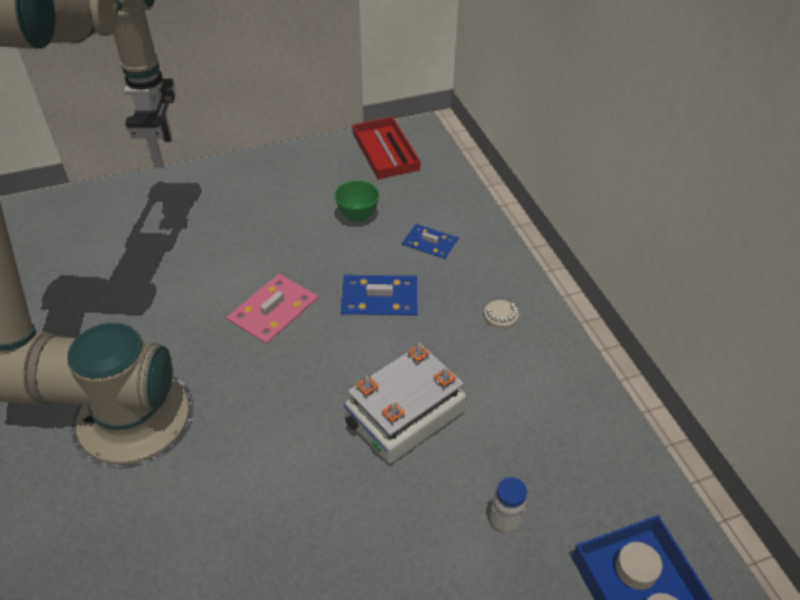

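Three plates are candidates in the top view (800x600). There is a pink one at (297,405), a large blue one at (318,298) and a small blue one at (263,218). The large blue one fits: it isn't pink and it is the larger of the two blues. The unit is at (476,322). I'll go above the large blue plate and confirm it with a wrist crop.

```bash
cat > h.py <<'E'
from plant import r, gripper_to, inverse_kinematics, vision, models, telemetry
import cv2,numpy as np
from scipy.spatial.transform import Rotation as R
def quat(yaw):  # tool down, tool x at world angle yaw
    m=np.array([[np.cos(yaw),np.sin(yaw),0],[np.sin(yaw),-np.cos(yaw),0],[0,0,-1.]])
    q=R.from_matrix(m).as_quat(); return np.array([q[3],q[0],q[1],q[2]])
def cam(n):
    c=vision.get_calibration(n); o=c["orientation"]
    c["R"]=R.from_quat([o[1],o[2],o[3],o[0]]).as_matrix(); return c
def px2w(c,u,v,z):
    d=c["R"]@np.array([(u-c["cx"])/c["fx"],(v-c["cy"])/c["fy"],1]); p=c["position"]
    return p+d*(z-p[2])/d[2]
def w2px(c,p):
    q=c["R"].T@(np.asarray(p)-c["position"]); return np.array([c["fx"]*q[0]/q[2]+c["cx"],c["fy"]*q[1]/q[2]+c["cy"]])
E
python3 - <<'E'
from h import *
ya=np.radians(-24.6)
for s in (np.pi/2,-np.pi/2):
    print(np.degrees(ya+s), inverse_kinematics([.558,.149,.25],quat(ya+s)))
yu=np.radians(20)
for s in (np.pi/2,-np.pi/2):
    print(np.degrees(yu+s), inverse_kinematics([.501,-.182,.25],quat(yu+s)))
c=cam("wrist"); Rt=R.from_quat(np.roll(telemetry.current_tool_rot(),-1)).as_matrix()
print(telemetry.current_tool_rot(), Rt.T@(c["position"]-telemetry.current_ee_pos()), Rt.T@c["R"])
E
```

```text
65.4 [ 1.40483345e-01  2.69727594e-01  1.46520795e+00 -4.44089210e-16
  1.40665711e+00 -1.00096199e+00]
-114.6 [ 1.40483345e-01  2.69727594e-01  1.46520795e+00 -4.44089210e-16
  1.40665711e+00  2.14063067e+00]
110.0 [-4.79019247e-01  2.01818467e-01  1.55784128e+00 -4.44089210e-16
  1.38193291e+00 -2.39888142e+00]
-70.0 [-4.79019247e-01  2.01818467e-01  1.55784128e+00 -4.44089210e-16
  1.38193291e+00  7.42711229e-01]
[-1.87606065e-05  8.10682151e-01  5.85486505e-01  4.42373094e-05] [-0.00060149 -0.08328467 -0.15546524] [[ 9.99999857e-01  4.46684319e-04  2.93318955e-04]
 [-5.11788760e-04  9.58465027e-01  2.85209626e-01]
 [-1.53737292e-04 -2.85209735e-01  9.58465118e-01]]
```

```bash
python3 - <<'E'
from h import *
ya=np.radians(-24.6)
r.move_to([.558,.149,.25],quat(ya+np.pi/2))
c=cam("wrist"); im=vision.snapshot("wrist"); cv2.imwrite("pics/w1.png",im[:,:,::-1])
np.savez("w1.npz",im=im,R=c["R"],position=c["position"])
for t in ("cover_grip","cover_dot"): print(t,[(np.round(d["at"],4).tolist(),round(d["score"],2)) for d in models.mark_of(t,"wrist")])
hsv=cv2.cvtColor(im,cv2.COLOR_RGB2HSV)
m=((hsv[...,0]>20)&(hsv[...,0]<35)&(hsv[...,1]>130)&(hsv[...,2]>120)).astype(np.uint8)
n,l,s,ce=cv2.connectedComponentsWithStats(m)
for i in range(1,n):
    if s[i,4]>30: print(s[i].tolist(),ce[i].round(1),px2w(c,*ce[i],.004).round(4))
print(telemetry.current_t())
cv2.imwrite("pics/w1s.png",cv2.resize(im[:,:,::-1],(800,600)))
E
```

```text
cover_grip [([0.7272, 0.2773, 0.0144], 0.97), ([0.5579, 0.1557, 0.015], 0.77)]
cover_dot [([0.6107, 0.1745, 0.0042], 0.91), ([0.7683, 0.2823, 0.0047], 0.89)]
[161, 0, 12, 6, 59] [166.4   2.1] [0.316 0.138 0.004]
[214, 28, 12, 14, 125] [219.1  34.6] [0.3759 0.1819 0.004 ]
[223, 143, 10, 10, 84] [227.3 147.5] [0.5109 0.1277 0.004 ]
[278, 190, 10, 9, 72] [282.4 194.2] [0.6087 0.1727 0.004 ]
[228, 194, 10, 9, 72] [232.3 197.9] [0.5825 0.1009 0.004 ]
3.075
```

View pics/w1s.png

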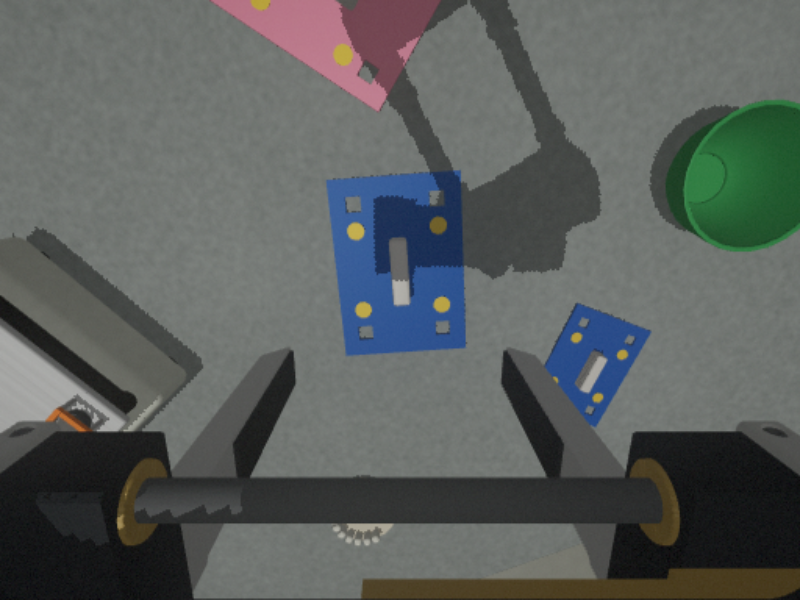

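```bash
cat >> h.py <<'E'
def dots(im,c,z,near,vmin=60,rad=.08):
    hsv=cv2.cvtColor(im,cv2.COLOR_RGB2HSV)
    m=((hsv[...,0]>18)&(hsv[...,0]<38)&(hsv[...,1]>110)&(hsv[...,2]>vmin)).astype(np.uint8)
    n,l,s,ce=cv2.connectedComponentsWithStats(m); o=[]
    for i in range(1,n):
        if s[i,4]>40:
            p=px2w(c,*ce[i],z)
            if np.hypot(*(p[:2]-near))<rad: o.append((ce[i],s[i,4],p))
    return o
def fit(P,M):  # 2D rigid fit P ~ Rot(a) M + t
    pm=P.mean(0);mm=M.mean(0);A=(M-mm);B=(P-pm)
    a=np.arctan2((A[:,0]*B[:,1]-A[:,1]*B[:,0]).sum(),(A*B).sum())
    Q=np.array([[np.cos(a),-np.sin(a)],[np.sin(a),np.cos(a)]]); t=pm-Q@mm
    return t,a,np.linalg.norm(P-(M@Q.T+t),axis=1)
def assign(P,t,a,M):
    Q=np.array([[np.cos(a),-np.sin(a)],[np.sin(a),np.cos(a)]]); W=M@Q.T+t
    return M[[np.argmin(np.linalg.norm(W-p,axis=1)) for p in P]]
DM=np.array([[.038,.038],[.038,-.038],[-.038,-.038],[-.038,.038]])
SM=np.array([[.062,.038],[.062,-.038],[-.062,-.038],[-.062,.038]])
E
python3 - <<'E'
from h import *
ya=np.radians(-20.3)
r.move_to([.5598,.1502,.22],quat(ya+np.pi/2))
c=cam("wrist"); im=vision.snapshot("wrist")
o=dots(im,c,.004,[.56,.15])
for e in o: print(e[0].round(1),e[1],e[2].round(4))
P=np.array([e[2][:2] for e in o]); t,a,res=fit(P,assign(P,[.5598,.1502],ya,DM))
print(t,np.degrees(a),res,telemetry.current_ee_pos())
Rt=R.from_quat(np.roll(telemetry.current_tool_rot(),-1)).as_matrix()
print("in tool",Rt.T@(np.r_[t,.004]-telemetry.current_ee_pos()))
u,v=w2px(c,[*t,.01]).astype(int)
cv2.imwrite("pics/w2.png",cv2.resize(im[max(v-90,0):v+110,max(u-130,0):u+130,::-1],None,fx=3,fy=3,interpolation=cv2.INTER_CUBIC))
E
```

```text
[226.9 148.7] 102 [0.5109 0.1277 0.004 ]
[284.  148.8] 104 [0.5375 0.199  0.004 ]
[228.1 203. ] 91 [0.5823 0.1008 0.004 ]
[282.2 203.3] 87 [0.6091 0.1723 0.004 ]
[0.55994265 0.14994599] -20.533643531255997 [0.00010519 0.00026884 0.00024327 0.00025623] [0.55926598 0.15049334 0.21981782]
in tool [-1.07544163e-04  1.15885307e-03  2.15816435e-01]
```

View pics/w2.png

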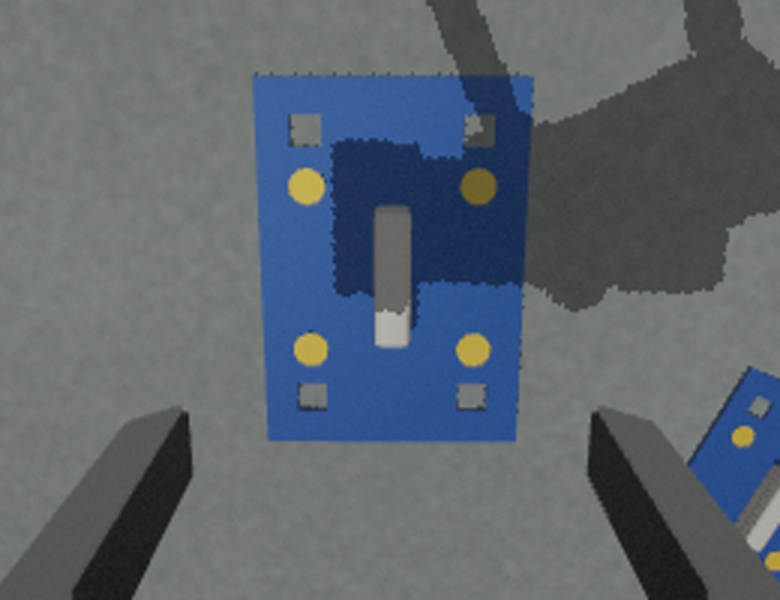

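The crop confirms it: large blue plate, rib at (393,275), four dots around it, fit residual 0.25 mm. Next I'll view the unit from the same relative pose, so calibration errors cancel out.

```bash
python3 - <<'E'
from h import *
r.move_to([.501,-.182,.335],quat(np.radians(-70)))
c=cam("wrist"); im=vision.snapshot("wrist")
np.savez("u1.npz",im=im,R=c["R"],position=c["position"],ee=telemetry.current_ee_pos())
for t in ("studs","collars","unit"): print(t,[(np.round(d["at"],4).tolist(),round(d["score"],2)) for d in models.mark_of(t,"wrist")])
m=models.regions_of("collars","wrist"); print([ (d["score"],d["pixels"].sum()) for d in m])
print(telemetry.current_t(),telemetry.current_ee_pos())
hsv=cv2.cvtColor(im,cv2.COLOR_RGB2HSV)
mk=((hsv[...,0]>5)&(hsv[...,0]<18)&(hsv[...,1]>130)&(hsv[...,2]>60)).astype(np.uint8)
cv2.imwrite("pics/u1.png",cv2.resize(im[:,:,::-1],(800,600)))
n,l,s,ce=cv2.connectedComponentsWithStats(mk)
for i in range(1,n):
    if s[i,4]>40: print(s[i].tolist(),px2w(c,s[i,0]+s[i,2]/2-.5,s[i,1]+s[i,3]/2-.5,.1195).round(4))
E
```

```text
studs [([0.5002, -0.1778, 0.0948], 0.85), ([0.5901, -0.4577, 0.0055], 0.4)]
collars [([0.503, -0.1812, 0.1187], 0.77)]
unit [([0.501, -0.1796, -0.0044], 0.82)]
[(0.64, np.int64(11328))]
5.225 [ 0.5011396  -0.1815087   0.33478835]
[214, 117, 23, 23, 251] [ 0.5467 -0.1244  0.1195]
[272, 117, 24, 24, 237] [ 0.5724 -0.1965  0.1195]
[217, 207, 21, 20, 188] [ 0.43   -0.1661  0.1195]
[270, 208, 21, 19, 184] [ 0.4554 -0.2379  0.1195]
```

View pics/u1.png

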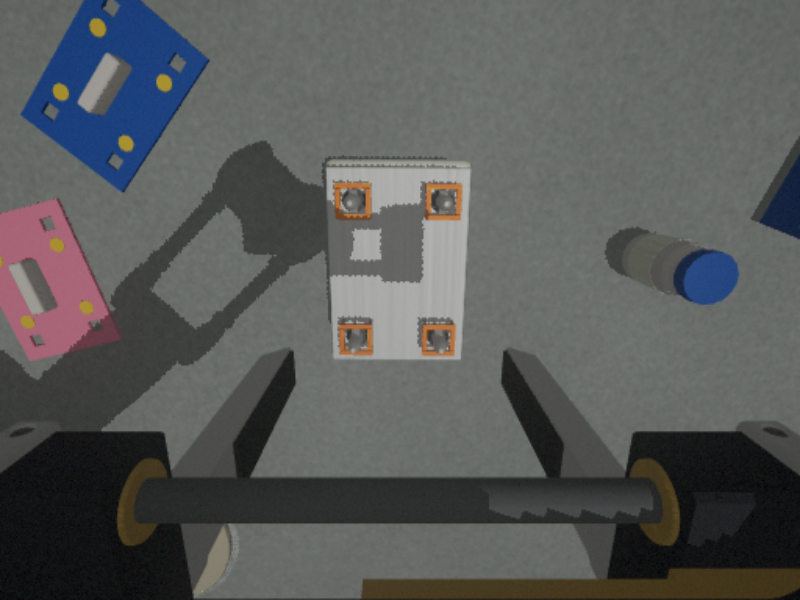

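```bash
python3 - <<'E'
from h import *
z=np.load("u1.npz"); im=z["im"]; c=cam("wrist"); c["R"]=z["R"]; c["position"]=z["position"]
hsv=cv2.cvtColor(im,cv2.COLOR_RGB2HSV)
mk=((hsv[...,0]>5)&(hsv[...,0]<18)&(hsv[...,1]>130)&(hsv[...,2]>60)).astype(np.uint8)
n,l,s,ce=cv2.connectedComponentsWithStats(mk); P=[]
for i in range(1,n):
    if s[i,4]>40:
        y,x=np.nonzero(l==i); b=cv2.minAreaRect(np.c_[x,y].astype(np.float32)); print(np.round(b[0],1),np.round(b[1],1),round(b[2],1)); P.append(px2w(c,*b[0],.1195)[:2])
P=np.array(P); t,a,res=fit(P,assign(P,[.501,-.182],np.radians(20),SM))
print(t,np.degrees(a),res)
Q=np.array([[np.cos(a),-np.sin(a)],[np.sin(a),np.cos(a)]])
u,v=w2px(c,[*t,.12]).astype(int)
x0,y0=u-60,v-75; f=5
big=cv2.resize(im[y0:y0+120,x0:x0+120,::-1],None,fx=f,fy=f,interpolation=cv2.INTER_CUBIC)
for m in SM:
    w=Q@m+t
    sq=[w2px(c,[*(w+Q@np.array(k)*.015),.1195]) for k in ((1,1),(1,-1),(-1,-1),(-1,1))]
    cv2.polylines(big,[np.int32([((p-[x0,y0]+.5)*f) for p in sq])],True,(0,255,0),1)
    for zt,col in ((.125,(255,0,0)),(.135,(0,0,255)),(.145,(255,255,0))):
        p=(w2px(c,[*w,zt])-[x0,y0]+.5)*f; cv2.circle(big,tuple(int(k) for k in p),3,col,-1)
cv2.imwrite("pics/u2.png",big)
E
```

```text
[225. 128.] [22. 22.] 90.0
[283.4 128.9] [22.6 23.3] 3.6
[227.  216.5] [19. 20.] 90.0
[280. 217.] [18. 20.] 90.0
[ 0.50099401 -0.18122641] 19.523891620641283 [0.0003183  0.00039314 0.00014792 0.00020679]
```

View pics/u2.png

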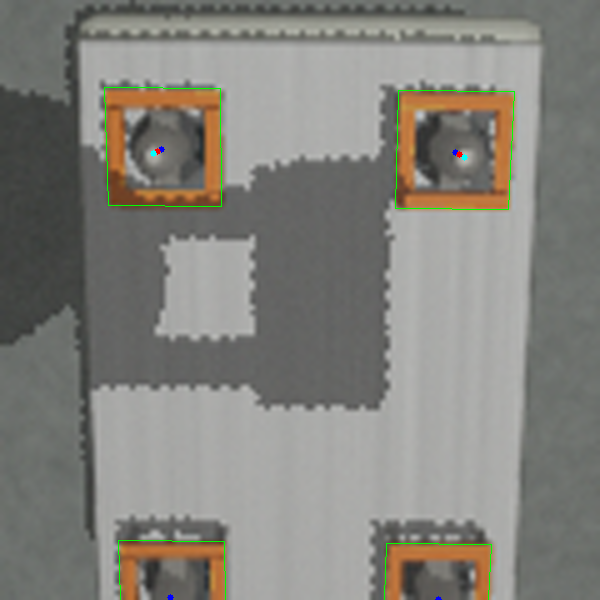

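```bash
python3 - <<'E'
from h import *
q=quat(np.radians(-20.53+90)); P=[.55994,.14995]
gripper_to(.045,30)
r.move_to([*P,.20],q)
r.move_l([*P,.06],vel=.2)
print("guard",r.move_l([*P,.0315],vel=.04,guard=5), telemetry.current_ee_pos(), telemetry.current_wrist_force())
gripper_to(0.0,25); print("open",telemetry.current_opening())
e=telemetry.current_ee_pos(); print("at grip",e)
r.move_l([*P,.12],vel=.1)
r.hold(.2)
ee=telemetry.current_ee_pos(); c=cam("wrist"); im=vision.snapshot("wrist")
Rt=R.from_quat(np.roll(telemetry.current_tool_rot(),-1)).as_matrix()
zt=ee[2]-e[2]+.004
o=dots(im,c,zt,P)
for k in o: print(k[0].round(1),k[1],k[2].round(4))
if len(o)>1:
    D=np.array([k[2][:2] for k in o]); t,a,res=fit(D,assign(D,P,np.radians(-20.53),DM))
    print(t,np.degrees(a),res,"tool",Rt.T@(np.r_[t,zt]-ee))
print("F",telemetry.current_wrist_force(),telemetry.current_torque(),telemetry.current_opening(),telemetry.current_t())
cv2.imwrite("pics/g1.png",cv2.resize(im[:,:,::-1],(800,600)))
E
```

```text
guard False [0.56010098 0.14998343 0.03151512] [ 0.25489472  0.04100196 -0.19658965]
open 0.015602183294649963
at grip [0.56004557 0.15000847 0.03163308]
[198.3 180.6] 409 [0.5103 0.1268 0.0916]
[310.7 180.6] 412 [0.5371 0.1986 0.0916]
[203.5 273.4] 102 [0.5778 0.1013 0.0916]
[305.6 273.4] 103 [0.6048 0.1736 0.0916]
[0.55748657 0.15005148] -20.477057520816583 [0.00195473 0.00194794 0.00202094 0.00200337] tool [-0.00055865 -0.00194662  0.02763549]
F [ 0.072641    0.60178591 -2.35198121] [ 0.00516357 -0.0295604  -0.01510122] 0.015790457131958393 11.2583
```

View pics/g1.png

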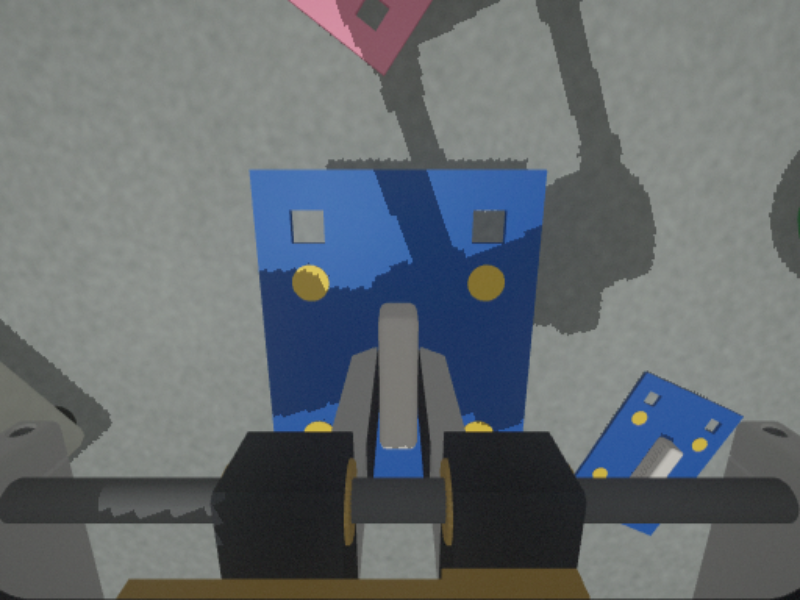

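```bash
python3 - <<'E'
from h import *
yw=np.radians(19.52-90); q=quat(yw)
T=np.array([.50099,-.18123])+.0005*np.array([np.cos(yw),np.sin(yw)]); print(T)
e=telemetry.current_ee_pos()
r.move_l([e[0],e[1],.24],vel=.25)
r.move_to([*T,.24],q)
r.move_l([*T,.19],vel=.1); r.hold(.2)
print(telemetry.current_ee_pos(),T)
f0=telemetry.current_wrist_force()
for z in (.175,.165,.157,.1535,.1515):
    g=r.move_l([*T,z],vel=.04,guard=4); print(z,g,telemetry.current_ee_pos()[2],telemetry.current_wrist_force()-f0)
    if g: break
for n in("wrist","side"):
    im=vision.snapshot(n); cv2.imwrite(f"pics/p_{n}.png",cv2.resize(im[:,:,::-1],(800,600)) if n=="wrist" else cv2.resize(im[190:330,190:330,::-1],(600,600),interpolation=cv2.INTER_CUBIC))
print(telemetry.current_t(),telemetry.current_torque())
E
```

```text
[ 0.50115707 -0.18170126]
[ 0.50164748 -0.18193847  0.19080973] [ 0.50115707 -0.18170126]
0.175 False 0.17467147441287695 [ 0.04089416  0.10723811 -0.03097484]
0.165 False 0.16465440934631706 [ 0.77617531  0.41219566 -0.32760478]
0.157 False 0.15663507270299182 [ 0.14735547  0.87257724 -0.3709583 ]
0.1535 False 0.15330595856818627 [0.3542061  0.37936481 0.49949368]
0.1515 False 0.15140707313943885 [ 0.38974729  0.29553834 -0.92505866]
16.2167 [-0.05936609  0.22390051  0.0151807 ]
```

View pics/p_wrist.png

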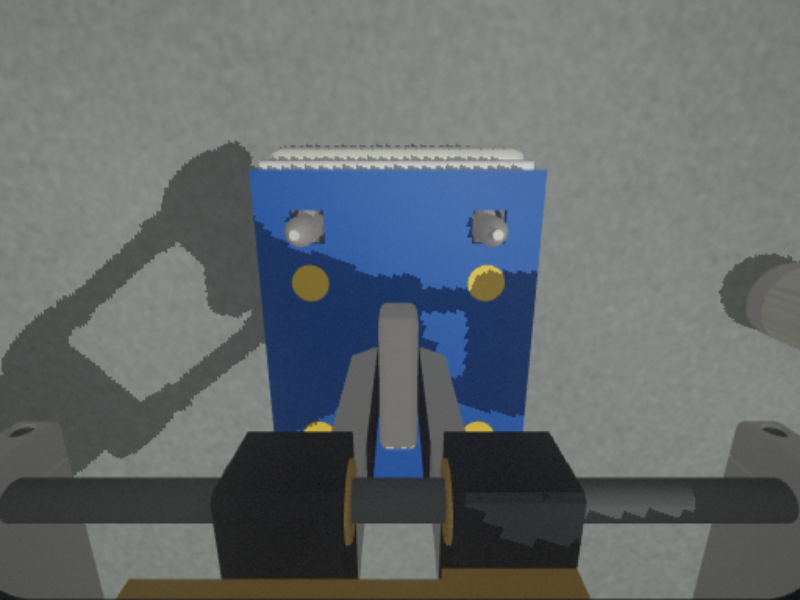

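View pics/p_side.png

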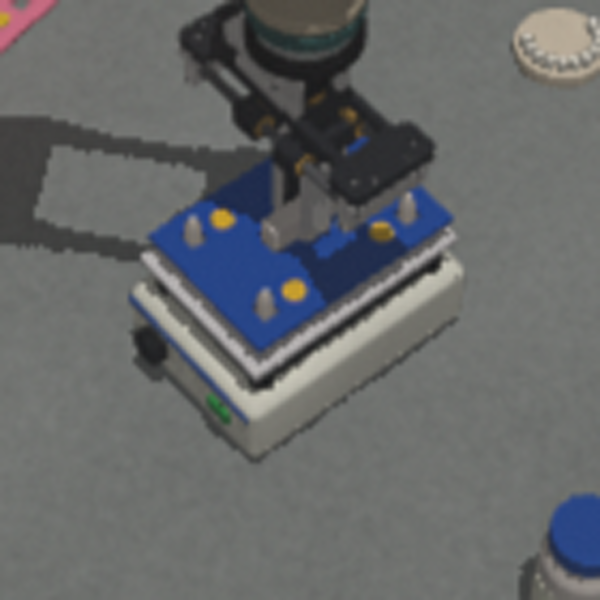

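```bash
cat >> h.py <<'E'
YU=np.radians(19.52); T=np.array([.50116,-.18170])
QU=np.array([[np.cos(YU),-np.sin(YU)],[np.sin(YU),np.cos(YU)]])
ZC=.1485
def press(k,zmin,fmax=26,start=.151,step=.001,fine=.0005):
    P=T+QU@DM[k]
    e=telemetry.current_ee_pos()
    r.move_l([*P,.185],vel=.2)
    r.hold(.1); f0=telemetry.current_wrist_force()[2]
    r.move_l([*P,start],vel=.12,guard=6)
    z=start; log=[]; F=0; pk=0
    while z>zmin:
        z-=step if F<5 else fine
        g=r.move_l([*P,z],vel=.008,guard=max(fmax-F,1.))
        F=telemetry.current_wrist_force()[2]-f0; za=telemetry.current_ee_pos()[2]
        log.append((round((z-ZC)*1e3,1),round((za-ZC)*1e3,2),round(float(F),1)))
        if g or F>fmax: break
        if len(log)>3 and yield_stop(log): break
    print(k,"t",telemetry.current_t(),log)
    return log
def yield_stop(log):
    # after a drop of >=2 N from a peak, renewed climb of >=6 N over the minimum
    F=[l[2] for l in log]; i=int(np.argmax(F[:-1])) 
    for i in range(len(F)):
        m=min(F[i:]); j=i+F[i:].index(m)
        if F[i]-m>=2 and F[-1]-m>=6 and len(F)-1>j: return True
    return False
E
python3 - <<'E'
from h import *
gripper_to(.045)
r.move_l([*T,.19],vel=.12)
gripper_to(0.0,20)
press(0,ZC-.0165)
P=T+QU@DM[0]; 
im=vision.snapshot("side"); cv2.imwrite("pics/c0.png",cv2.resize(im[190:330,190:330,::-1],(600,600),interpolation=cv2.INTER_CUBIC))
E
```

```text
0 t 23.9917 [(1.5, np.float64(2.11), 0.1), (0.5, np.float64(0.55), 1.0), (-0.5, np.float64(-0.41), 0.7), (-1.5, np.float64(-1.25), 2.7), (-2.5, np.float64(-2.23), 4.2), (-3.5, np.float64(-3.1), 5.7), (-4.0, np.float64(-3.4), 6.3), (-4.5, np.float64(-3.8), 7.1), (-5.0, np.float64(-4.17), 8.1), (-5.5, np.float64(-4.47), 8.1), (-6.0, np.float64(-5.57), 5.7), (-6.5, np.float64(-6.19), 5.9), (-7.0, np.float64(-6.68), 5.4), (-7.5, np.float64(-7.16), 5.3), (-8.0, np.float64(-7.63), 5.2), (-8.5, np.float64(-8.17), 6.0), (-9.0, np.float64(-8.29), 7.5), (-9.5, np.float64(-8.46), 9.6), (-10.0, np.float64(-8.63), 11.5)]
```

View pics/c0.png

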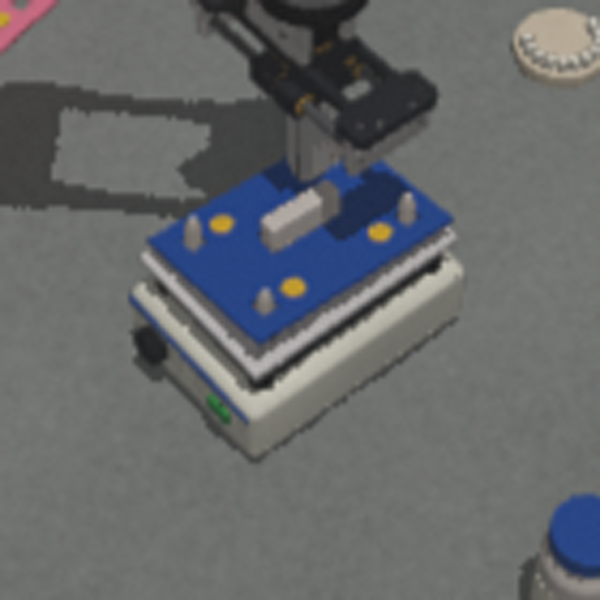

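The push peaked at 8.1 N, fell to about 5.2 N while the plate passed the barbs, then climbed as on the shoulder. I'll lift off and check that this corner stayed down.

```bash
python3 - <<'E'
from h import *
P=T+QU@DM[0]
r.move_l([*P,.185],vel=.15)
im=vision.snapshot("side"); a=cv2.resize(im[210:310,200:320,::-1],None,fx=5,fy=5,interpolation=cv2.INTER_CUBIC); cv2.imwrite("pics/c1.png",a)
r.move_l([*(T+QU@DM[1]),.185],vel=.2)
im=vision.snapshot("wrist"); cv2.imwrite("pics/c2.png",cv2.resize(im[:,:,::-1],(800,600)))
print(telemetry.current_t())
E
```

```text
25.1333
```

View pics/c1.png

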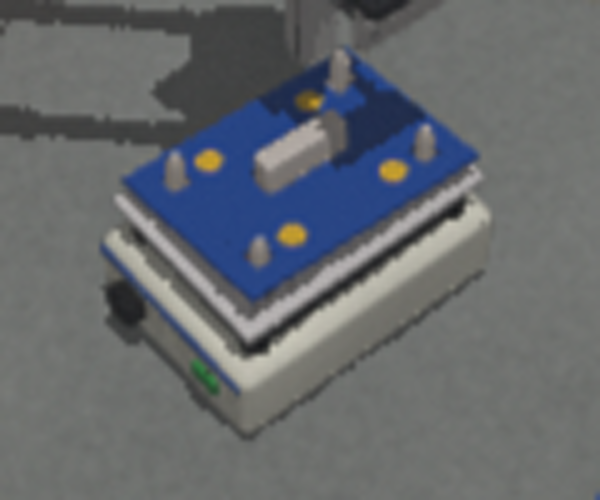

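View pics/c2.png

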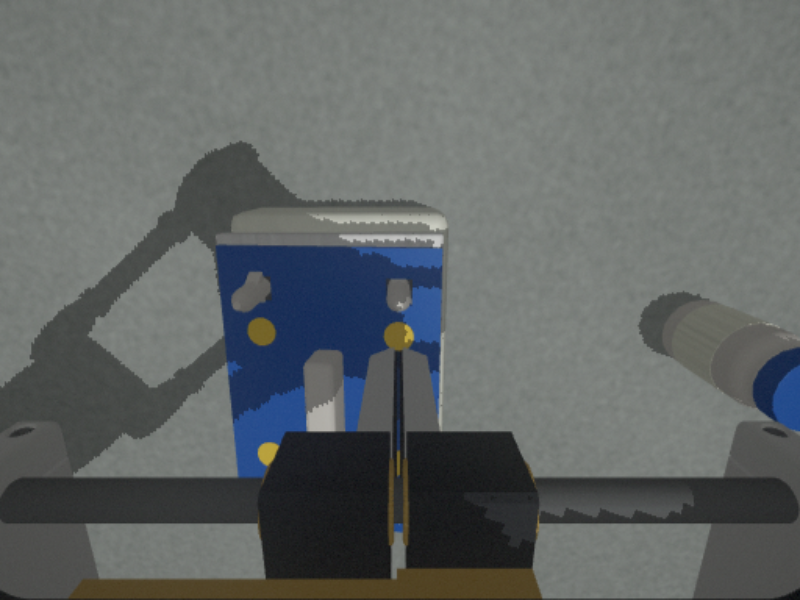

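```bash
python3 - <<'E'
from h import *
l=press(3,ZC-.0165,start=.147)
r.move_l([*(T+QU@DM[3]),.185],vel=.15)
E
```

```text
3 t 28.8583 [(-2.5, np.float64(-1.97), 0.4), (-3.5, np.float64(-3.4), -1.1), (-4.5, np.float64(-4.24), 2.3), (-5.5, np.float64(-5.24), 4.4), (-6.5, np.float64(-6.98), -0.4), (-7.5, np.float64(-7.65), 0.5), (-8.5, np.float64(-8.43), 2.2), (-9.5, np.float64(-9.38), 3.2), (-10.5, np.float64(-10.07), 5.7)]
```

```bash
cat >> h.py <<'E'
def yield_stop(log):
    # on the shoulder: >=12 N and last two fine steps stiff (>=1.5 N per 0.5 mm)
    F=[l[2] for l in log]; Z=[l[1] for l in log]
    return F[-1]>=10 and F[-1]-F[-3]>=3 and abs(Z[-3]-Z[-1])<.45
E
python3 - <<'E'
from h import *
l=press(3,ZC-.0165,start=.1425)
r.move_l([*(T+QU@DM[3]),.185],vel=.15)
im=vision.snapshot("side"); cv2.imwrite("pics/d1.png",cv2.resize(im[210:310,200:320,::-1],None,fx=5,fy=5,interpolation=cv2.INTER_CUBIC))
print(telemetry.current_t())
E
```

```text
3 t 31.8 [(-7.0, np.float64(-6.36), 1.0), (-8.0, np.float64(-7.95), 0.1), (-9.0, np.float64(-9.1), 0.4), (-10.0, np.float64(-9.9), 0.8), (-11.0, np.float64(-10.06), 7.2), (-11.5, np.float64(-10.17), 10.0)]
32.3167
```

View pics/d1.png

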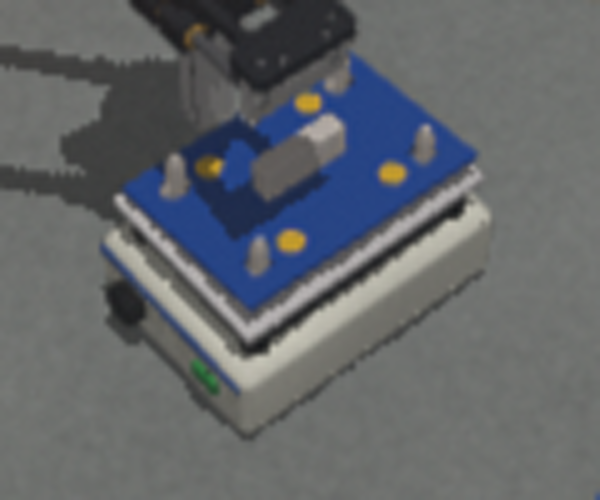

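```bash
python3 - <<'E'
from h import *
P=T+QU@DM[1]
l=press(1,ZC-.0165,start=.149,fmax=28)
r.move_l([*P,.185],vel=.15)
im=vision.snapshot("side"); cv2.imwrite("pics/e1.png",cv2.resize(im[210:310,200:320,::-1],None,fx=5,fy=5,interpolation=cv2.INTER_CUBIC))
print(telemetry.current_t())
E
```

```text
1 t 37.575 [(-0.5, np.float64(0.2), -0.5), (-1.5, np.float64(-1.47), -0.7), (-2.5, np.float64(-2.33), -0.3), (-3.5, np.float64(-3.03), 3.4), (-4.5, np.float64(-3.91), 4.0), (-5.5, np.float64(-4.62), 6.6), (-6.0, np.float64(-4.83), 6.8), (-6.5, np.float64(-4.98), 9.2), (-7.0, np.float64(-6.69), 2.6), (-8.0, np.float64(-7.97), 3.8), (-9.0, np.float64(-9.0), 2.6), (-10.0, np.float64(-10.55), 1.2), (-11.0, np.float64(-10.96), 4.1), (-12.0, np.float64(-11.05), 8.8), (-12.5, np.float64(-11.08), 11.2)]
38.1
```

View pics/e1.png

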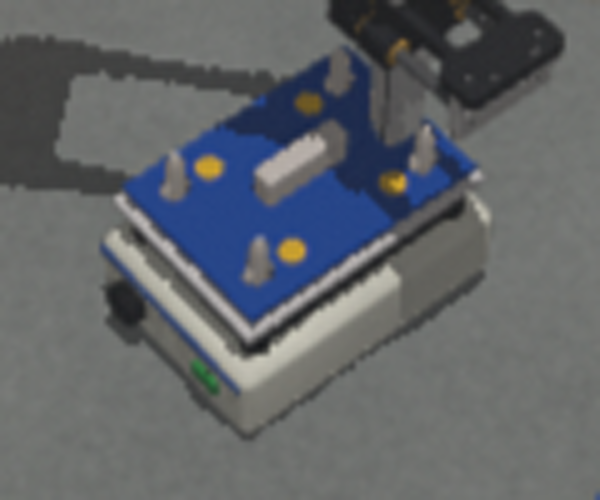

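```bash
python3 - <<'E'
from h import *
for k,s in ((2,.1435),(3,.1395)):
    l=press(k,ZC-.0165,start=s,fmax=28)
    r.move_l([*(T+QU@DM[k]),.185],vel=.15)
im=vision.snapshot("side"); cv2.imwrite("pics/f1.png",cv2.resize(im[210:310,200:320,::-1],None,fx=5,fy=5,interpolation=cv2.INTER_CUBIC))
print(telemetry.current_t())
E
```

```text
2 t 41.6583 [(-6.0, np.float64(-5.34), -0.2), (-7.0, np.float64(-6.92), -1.5), (-8.0, np.float64(-8.09), -0.6), (-9.0, np.float64(-9.1), -0.6), (-10.0, np.float64(-10.05), -0.4), (-11.0, np.float64(-10.68), 2.2), (-12.0, np.float64(-11.04), 6.5), (-12.5, np.float64(-11.06), 9.0), (-13.0, np.float64(-11.1), 12.0)]
3 t 44.475 [(-10.0, np.float64(-10.24), 1.7), (-11.0, np.float64(-10.83), 3.8), (-12.0, np.float64(-11.05), 9.5), (-12.5, np.float64(-11.1), 11.6)]
45.0
```

View pics/f1.png

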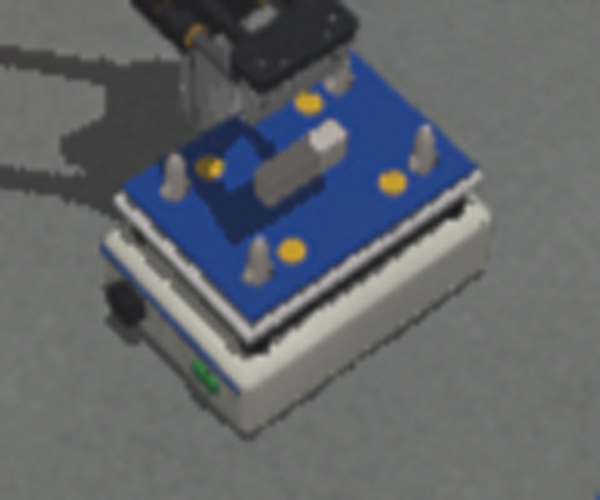

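```bash
python3 - <<'E'
from h import *
for k,s in ((0,.1395),(1,.1395)):
    l=press(k,ZC-.0165,start=s,fmax=28,step=.0005)
    r.move_l([*(T+QU@DM[k]),.185],vel=.15)
t0=telemetry.current_t()
# view from above, with oblique wrist picture of the studs
r.move_l([*T,.26],vel=.3)
c=cam("wrist"); im=vision.snapshot("wrist"); 
o=dots(im,c,.1125,T,rad=.09)
for e in o: print(e[0].round(1),e[1],e[2].round(4))
cv2.imwrite("pics/h1.png",cv2.resize(im[70:270,150:370,::-1],None,fx=3.5,fy=3,interpolation=cv2.INTER_CUBIC))
im=vision.snapshot("side"); cv2.imwrite("pics/h2.png",cv2.resize(im[210:310,200:320,::-1],None,fx=6,fy=6,interpolation=cv2.INTER_CUBIC))
print(telemetry.current_t())
E
```

```text
0 t 48.1667 [(-9.5, np.float64(-9.81), 0.9), (-10.0, np.float64(-10.17), 0.6), (-10.5, np.float64(-10.38), 1.2), (-11.0, np.float64(-10.76), 3.2), (-11.5, np.float64(-10.96), 5.8), (-12.0, np.float64(-11.01), 7.8), (-12.5, np.float64(-11.08), 10.8)]
1 t 52.05 [(-9.5, np.float64(-9.89), -0.5), (-10.0, np.float64(-10.16), -0.4), (-10.5, np.float64(-10.36), -0.1), (-11.0, np.float64(-10.75), 3.2), (-11.5, np.float64(-10.98), 5.5), (-12.0, np.float64(-11.02), 7.8), (-12.5, np.float64(-11.07), 9.0), (-13.0, np.float64(-11.08), 11.6)]
[221.  153.6] 159 [ 0.5236 -0.1336  0.1125]
[290.9 153.6] 158 [ 0.5493 -0.2056  0.1125]
[223.2 218.4] 128 [ 0.4515 -0.159   0.1125]
[288.3 218.7] 127 [ 0.4771 -0.2312  0.1125]
53.0917
```

View pics/h1.png

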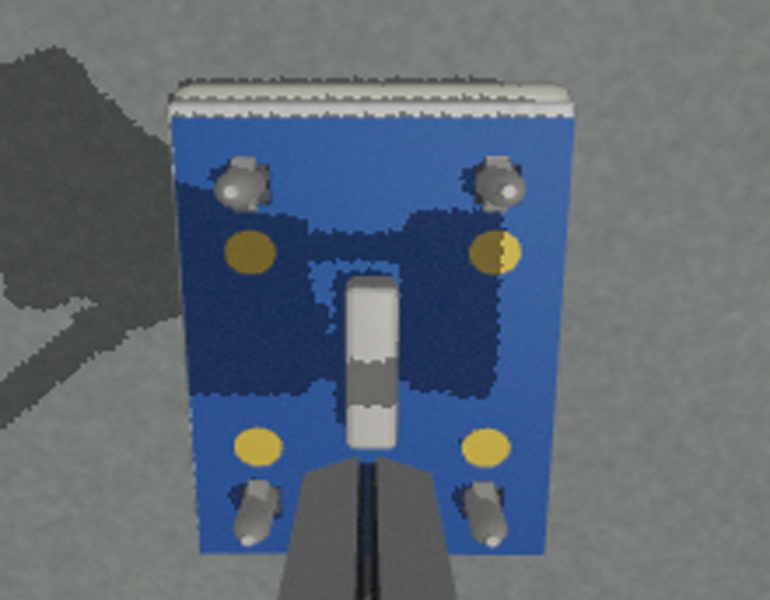

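View pics/h2.png

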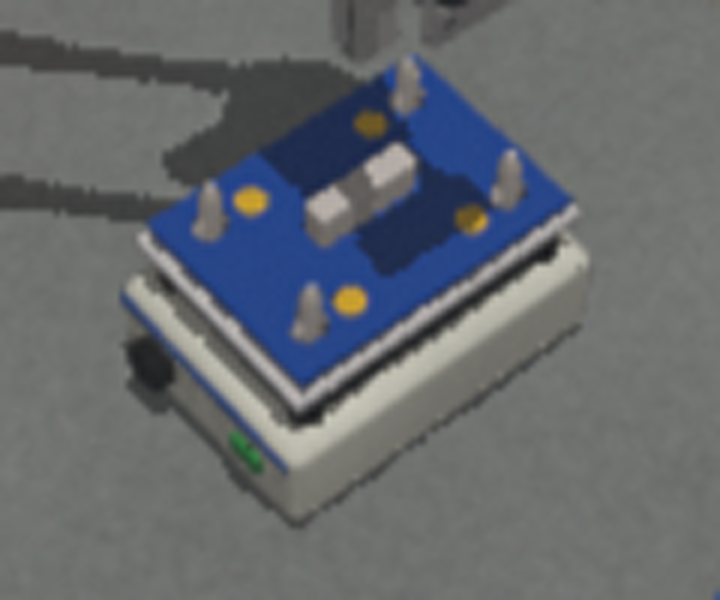

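All four corners bottom out at the same height, with about 0.6 mm of play, and barbs show above the plate at the studs (crop: (243,163), (499,163), (260,485), (483,488)). The gripper is clear, so I'm handing in.

```bash
python3 - <<'E'
from h import *
r.hold(.2); print(telemetry.current_ee_pos(),telemetry.current_wrist_force())
r.sign_off(); print(telemetry.current_t())
E
```

```text
[ 0.5010936  -0.18170386  0.25835808] [ 0.63513303 -0.74569809  0.28388995]
the job is handed in; nothing more can be done
the job is handed in; nothing more can be done
```

The blue cover plate is clipped onto all four studs, rib up, and the job was handed in at about 53 s. I picked the larger blue plate by its rib, carried it level, set it on the collars and pressed it down at the yellow dots, corner by corner. The highest push I logged was about 12 N, against the 40 N limit.

**Last checks:**
- **Seating:** pressing each dot again, all four stop at the same height, 11.1 mm below the loose position, within 0.05 mm. Each has about 0.6 mm of play, which matches "clipped".
- **Barbs:** the wrist picture shows the barbs above the plate and the plate level. I had no direct barb reading, so this rests on force, depth and pictures.
- **Other objects:** I never went near the bowl, jar or tooth model. I took no final picture to confirm they had not moved.

**What disagreed along the way:**
- **Second corner (x -62, y +38 mm):** my first press stopped too early at 5.7 N because of a bad stop rule. I pressed it again, and its final check agreed with the others.
- **Last corner (x -62, y -38 mm):** it showed no click of its own when pressed. It had already gone down together with the third corner.

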